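Gauge an unmarked alignment pin in a taper slot and set the pointer

TASK

Find the size of the black-gripped steel pin in the yellow stand: put it upright on the taper gauge's base at the wide mouth and slide it along the slot until it wedges between both bars, pressing it home with a firm but gentle push (about 10 N, never more than 20 N), and leave it standing there. Then slide the red pointer back along its rail until its tongue just touches the pin, without pushing the pin out of its place. Leave the other two pins in the grey rack.

Things in the scene. Friction and masses are not known exactly. Their poses are not given: they have to be found in the camera images.
- gauge: fixed taper gauge: aluminium base 170 x 100 x 6 mm, two steel bars (18 mm wide, tops at 26 mm) forming a slot. Origin: under the base on the slot's middle line; z up, +x along the slot from wide mouth to narrow end. Slot 17 mm wide at x = -50 mm, closing 1 mm per 10 mm of x, to 6.2 mm at x = +58 mm; symmetric about y = 0. A pin wedges where the slot is as wide as its shank
- slot_mouth (a point): point on the base's top (the slot's floor, 6 mm above the table) in the mouth, on the middle line at gauge x = -72 mm: a pin can be set down here. From x = -50 to -70 mm the mouth flares from 17 to about 41 mm; axes as the gauge
- pointer (a joint): travel of the red pointer along its rail, m: 0 at the narrow end, growing towards the mouth (gauge -x), up to 0.085. Friction about 1 N; stays where it is left. Starts between 0 and 0.012; its tongue face is at gauge x = 56 mm minus the travel
- pointer_knob (a point): centre of the pointer's red square grip post, 16 x 16 mm, from 29 to 61 mm above the table (this point at 47 mm), at gauge y = +44 mm on the rail; below it a black carriage 30 x 18 mm, top at 29 mm; axes as the gauge
- pointer_face (a point): middle of the front face (towards the mouth) of the pointer's tongue, 18 mm above the table, on the slot's middle line; tongue 4.5 mm wide, hanging in the slot from a red arm that crosses one bar at 29 to 33 mm height; always 8 mm nearer the mouth than the grip post's centre; axes as the gauge
- stand_seat (a point): bottom of the hole in the yellow single stand (fixed block 46 x 46 x 26 mm), 6 mm above the table: where the pin to be gauged starts
- rack: grey rack, fixed block 46 x 96 x 26 mm with two holes 50 mm apart along its y; origin at the centre of its underside
- pin_a_mid (a point): pin, upright, 80 mm long, about 70 g: lower 34 mm a round steel shank, diameter unknown (9 to 15 mm, different for each of the three pins), above it a black round grip 16 mm thick, 46 mm tall. Point: the pin's centre, half-way up; z along it. One of the three, drawn anew each time, is in the yellow stand, two in the grey rack; each 20 mm deep in an 18 mm hole, foot at 6 mm
- pin_b_mid (a point): pin, upright, 80 mm long, about 70 g: lower 34 mm a round steel shank, diameter unknown (9 to 15 mm, different for each of the three pins), above it a black round grip 16 mm thick, 46 mm tall. Point: the pin's centre, half-way up; z along it. One of the three, drawn anew each time, is in the yellow stand, two in the grey rack; each 20 mm deep in an 18 mm hole, foot at 6 mm
- pin_c_mid (a point): pin, upright, 80 mm long, about 70 g: lower 34 mm a round steel shank, diameter unknown (9 to 15 mm, different for each of the three pins), above it a black round grip 16 mm thick, 46 mm tall. Point: the pin's centre, half-way up; z along it. One of the three, drawn anew each time, is in the yellow stand, two in the grey rack; each 20 mm deep in an 18 mm hole, foot at 6 mm
Mind the look-alikes: they are no part of the job. Leave any blue or purple look-alike of the part that bears pin_c_mid alone.

How it is judged (in metres and radians):
On the way:
1. the stand's pin stands in the slot where it is as wide as the shank (4 mm short to 9 mm beyond), squeezed by more than 10 N in all (a push of about 6 N), the other pins in place (((x of pin_a_mid in the frame of gauge between 0.0158748 and 0.0288748 m and z of pin_a_mid in the frame of gauge between 0.043 and 0.051 m and angle between pin_a_mid's own z axis and vertical below 0.12 rad and contact force between pin_a and gauge above 10 N and horizontal distance between each of pin_b_mid, pin_c_mid and stand_seat above 0.06 m and distance of each of pin_b_mid, pin_c_mid from where it was at the start of the episode below 0.015 m) or (x of pin_b_mid in the frame of gauge between -0.00415019 and 0.00884981 m and z of pin_b_mid in the frame of gauge between 0.043 and 0.051 m and angle between pin_b_mid's own z axis and vertical below 0.12 rad and contact force between pin_b and gauge above 10 N and horizontal distance between each of pin_a_mid, pin_c_mid and stand_seat above 0.06 m and distance of each of pin_a_mid, pin_c_mid from where it was at the start of the episode below 0.015 m) or (x of pin_c_mid in the frame of gauge between -0.0241752 and -0.0111752 m and z of pin_c_mid in the frame of gauge between 0.043 and 0.051 m and angle between pin_c_mid's own z axis and vertical below 0.12 rad and contact force between pin_c and gauge above 10 N and horizontal distance between each of pin_a_mid, pin_b_mid and stand_seat above 0.06 m and distance of each of pin_a_mid, pin_b_mid from where it was at the start of the episode below 0.015 m))), for 0.2 s.
At the end, for the whole second after the job is handed in: The stand's pin stands upright and at rest on the gauge base in the slot, 4 mm short to 9 mm beyond where the slot is as wide as its shank; the pointer tongue is within 3 mm of the shank (pressed in at most 1.5 mm); the two other pins are within 15 mm of their starts in the grey rack (((x of pin_a_mid in the frame of gauge between 0.0158748 and 0.0288748 m and z of pin_a_mid in the frame of gauge between 0.043 and 0.051 m and angle between pin_a_mid's own z axis and vertical below 0.12 rad and x of pin_a_mid in the frame of pointer_face between -0.008 and -0.0035 m and linear speed of pin_a below 0.02 m/s and horizontal distance between each of pin_b_mid, pin_c_mid and stand_seat above 0.06 m and distance of each of pin_b_mid, pin_c_mid from where it was at the start of the episode below 0.015 m) or (x of pin_b_mid in the frame of gauge between -0.00415019 and 0.00884981 m and z of pin_b_mid in the frame of gauge between 0.043 and 0.051 m and angle between pin_b_mid's own z axis and vertical below 0.12 rad and x of pin_b_mid in the frame of pointer_face between -0.009 and -0.0045 m and linear speed of pin_b below 0.02 m/s and horizontal distance between each of pin_a_mid, pin_c_mid and stand_seat above 0.06 m and distance of each of pin_a_mid, pin_c_mid from where it was at the start of the episode below 0.015 m) or (x of pin_c_mid in the frame of gauge between -0.0241752 and -0.0111752 m and z of pin_c_mid in the frame of gauge between 0.043 and 0.051 m and angle between pin_c_mid's own z axis and vertical below 0.12 rad and x of pin_c_mid in the frame of pointer_face between -0.01 and -0.0055 m and linear speed of pin_c below 0.02 m/s and horizontal distance between each of pin_a_mid, pin_b_mid and stand_seat above 0.06 m and distance of each of pin_a_mid, pin_b_mid from where it was at the start of the episode below 0.015 m))); the robot touches nothing.
It fails at once if a pin is squeezed against the gauge with more than 45 N in all (a push of over 20 N) (contact force between any of pin_a, pin_b, pin_c and gauge above 45 N).
It also fails if it takes over 54 s, if anything falls off the work surface, if the arm or the gripper's body presses on something with over 40 N, if the wrist force passes 120 N, or if a joint passes its speed limit or range.

ROBOT

A 6-joint arm with a two-finger parallel gripper is mounted at the origin on a cart in front of the work surface, level with it; the furniture and walls round the work are solid. World frame = base frame: x ahead of the robot, y to its left, z up, the work surface at z = 0. Lengths are in m, angles in degrees, forces in N, time in s.
With the tool pointing down it reaches from about 0.325 to 0.85 m from the base axis. Payload 15.5 kg.
Tool frame: the origin (TCP) lies at the very end of the fingers, on their centre line; the grasp point (between the pads) lies arm.grip_depth behind it (arm.grip_depth is the distance from the TCP to the grasp point, in m); z points along the fingers, y is the direction in which the jaws open and shut (so a half turn about z gives the same grasp; the last joint's range is limited). The gripper opens to 91 mm and grips with 3 to 60 N. Pads are 32 mm wide; open, the fingers measure 118 mm over their backs; the gripper's body (76 mm by 178 mm) begins 60 mm behind the grasp point.
Start: joints at [-70.56, 28.281, 77.091, -0, 74.628, -5.472], TCP at [0.263, -0.567, 0.214] pointing down, gripper open.
Joint ranges: [-166.48, 166.48], [-47.26, 123.95], [12.59, 153.08], [-70.14, 250.14], [6.76, 159.57], [-176.63, 176.63]. Speed limits (degrees/s): [108.29, 108.29, 147.25, 172.46, 172.46, 172.46].

INTERFACE

Orientations are given as a 3x3 rotation matrix whose columns are the frame's x, y, z axes.
In Python, from rig import arm gives the robot as it stands. Calls block until the motion is done:
- arm.move_to(position, orientation): joint-space move of the TCP to a pose.
- arm.move_l(position, orientation=None, feed=0.15): straight line of the TCP; orientation=None keeps the orientation; feed is the mean speed in m/s.
- arm.move_joints(angles): joint-space move.
- arm.grip(opening): finger opening in m; the grip force is fixed at half the most; returns when the fingers have stopped.
- arm.sleep(seconds).
- arm.solve_ik(position, orientation): joint angles nearest the present ones, or None.
- arm.snapshot(name): name is "side" or "top"; returns the picture (480x640x3 uint8, red, green, blue); there is no depth.
- arm.get_calibration(name): a dict with "intrinsics" (3x3 intrinsics, pixels), "cam_to_world" (4x4, takes a point from camera to world coordinates). Camera axes: x right, y down, z forward; pixel columns grow to the right and rows downward; lengths in m; the calibration is good to about 2 mm. A picture is of the moment at which its call begins. get_calibration takes no time and is no camera call.
A pose or a line that the arm cannot do raises arm.Unreachable and nothing moves.
- arm.sign_off(): hands the job in, once; it reports no verdict.
Readings, each from a call of its own:
- arm.current_t(): time.
- arm.current_joint_positions(): joint angles.
- arm.current_dq(): joint speeds.
- arm.current_tau(): joint torques, N m.
- arm.current_ee_pos(): TCP position.
- arm.current_tool_rot(): TCP orientation.
- arm.current_force(): force on the tool from outside, world axes, zero at the start.
- arm.current_torque(): the same for the moment, N m.
- arm.current_width(): finger opening in m.
Only numpy, scipy, OpenCV 4.12 (cv2) and the standard library are available. Lean on these libraries where they do the work, as an engineer would, in place of code of your own. Each camera call takes 0.05 s, during which the arm holds its last target. There are 200 camera calls.

## Working session

There is one attempt and no reset: what is moved stays moved. The work goes in short steps, each a Python script; the robot and the scene stay as the last script left them, time stands still between calls to the robot, and variables do not carry over. Pictures are saved under pics/ and viewed, about 8 in all and at most 12, crops included, and the job is handed in when it is done.

```bash
mkdir -p pics; ls; python3 - <<'E'
from rig import arm
import cv2,numpy as np
for n in("top","side"):
    im=arm.snapshot(n); cv2.imwrite(f"pics/{n}0.png",im[:,:,::-1])
    c=arm.get_calibration(n); print(n,np.round(c["intrinsics"],1).tolist(),np.round(c["cam_to_world"],3).tolist())
print(arm.grip_depth,arm.current_t(),np.round(arm.current_tool_rot(),3).tolist(),arm.current_width())
E
```

```text
pics
top [[599.4, 0.0, 313.1], [0.0, 599.4, 247.3], [0.0, 0.0, 1.0]] [[0.003, -0.982, 0.187, 0.254], [-1.0, -0.006, -0.016, 0.141], [0.016, -0.187, -0.982, 1.254], [0.0, 0.0, 0.0, 1.0]]
side [[493.5, 0.0, 312.8], [0.0, 493.5, 229.2], [0.0, 0.0, 1.0]] [[-0.992, -0.035, 0.12, 0.372], [-0.124, 0.369, -0.921, 0.925], [-0.012, -0.929, -0.37, 0.383], [0.0, 0.0, 0.0, 1.0]]
0.0188 0.1 [[0.907, 0.421, -0.0], [0.421, -0.907, 0.001], [0.0, -0.001, -1.0]] 0.0914418066674837
```

View pics/top0.png

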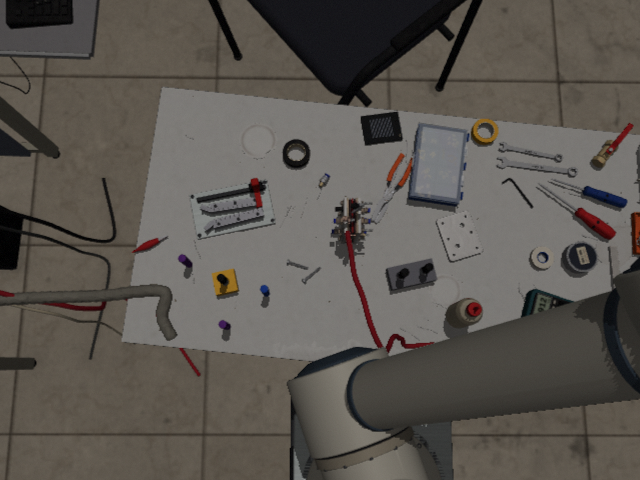

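View pics/side0.png

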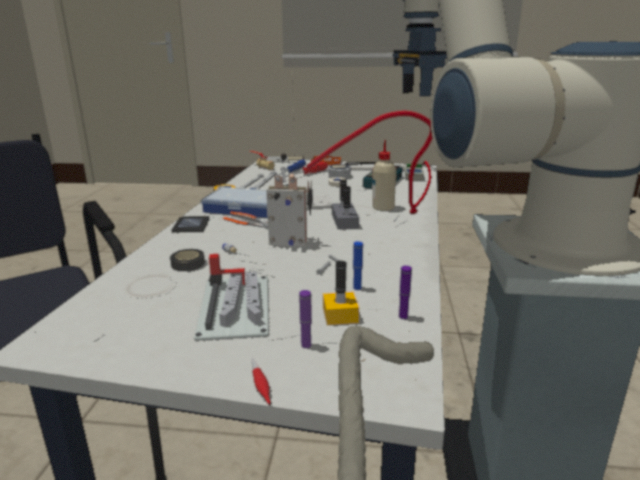

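The top view shows the gauge at about (232,212) with its narrow end and red pointer on the right. The yellow stand with the black-gripped pin is at (225,282), and the rack with two black pins is at (411,275). The look-alikes are purple at (185,260) and (225,325), and blue at (265,290). The pin I want is the black one in the yellow stand. I'll confirm it in an enlarged crop.

```bash
cat > h.py <<'E'
import numpy as np,cv2
def ray(arm,n,uv):
    c=arm.get_calibration(n);K=np.array(c["intrinsics"]);T=np.array(c["cam_to_world"])
    d=T[:3,:3]@np.linalg.solve(K,[uv[0],uv[1],1.]);return T[:3,3],d
def plane(arm,n,uv,z):
    o,d=ray(arm,n,uv);return o+d*(z-o[2])/d[2]
def proj(arm,n,p):
    c=arm.get_calibration(n);K=np.array(c["intrinsics"]);T=np.array(c["cam_to_world"])
    q=K@(T[:3,:3].T@(np.array(p)-T[:3,3]));return q[:2]/q[2]
def blobs(im,lo,hi,box,amin=15):
    m=cv2.inRange(cv2.cvtColor(im,cv2.COLOR_RGB2HSV),lo,hi);k=np.zeros_like(m);x0,y0,x1,y1=box;k[y0:y1,x0:x1]=255
    cs=cv2.findContours(m&k,cv2.RETR_EXTERNAL,cv2.CHAIN_APPROX_NONE)[0];return [c for c in cs if cv2.contourArea(c)>=amin]
E
python3 - <<'E'
from rig import arm
from h import *
im=cv2.imread("pics/top0.png")
a=cv2.resize(im[175:305,175:290],None,fx=4.5,fy=4.5,interpolation=cv2.INTER_CUBIC)
s=cv2.imread("pics/side0.png")
cv2.imwrite("pics/c1.png",a)
rgb=im[:,:,::-1].copy()
for nm,lo,hi in(("yellow",(20,120,80),(32,255,255)),("red",(0,150,60),(6,255,255))):
    for c in blobs(rgb,lo,hi,(175,170,290,340)):
        r=cv2.minAreaRect(c);print(nm,r,[np.round(plane(arm,"top",p,.026 if nm=="yellow" else .061),4).tolist()[:2] for p in cv2.boxPoints(r)])
for c in blobs(s[:,:,::-1].copy(),(20,120,80),(32,255,255),(300,250,400,340)): print("side yellow",cv2.boundingRect(c))
for c in blobs(s[:,:,::-1].copy(),(0,150,60),(8,255,255),(190,240,260,300)): print("side red",cv2.boundingRect(c))
E
```

```text
yellow ((224.29998779296875, 281.3999938964844), (22.279926300048828, 22.489458084106445), 77.90524291992188) [[0.4328, 0.3323], [0.4429, 0.2873], [0.3977, 0.2764], [0.3877, 0.3212]]
red ((257.8846130371094, 198.92306518554688), (14.708709716796875, 4.9029035568237305), 78.69007110595703) [[0.596, 0.2443], [0.5981, 0.2345], [0.5675, 0.2279], [0.5654, 0.2377]]
red ((254.26473999023438, 181.558837890625), (6.5484619140625, 7.033533096313477), 75.96376037597656) [[0.6237, 0.2531], [0.6274, 0.2391], [0.6138, 0.2355], [0.61, 0.2495]]
side yellow (323, 292, 36, 33)
side red (223, 269, 21, 4)
side red (210, 255, 9, 19)
```

View pics/c1.png

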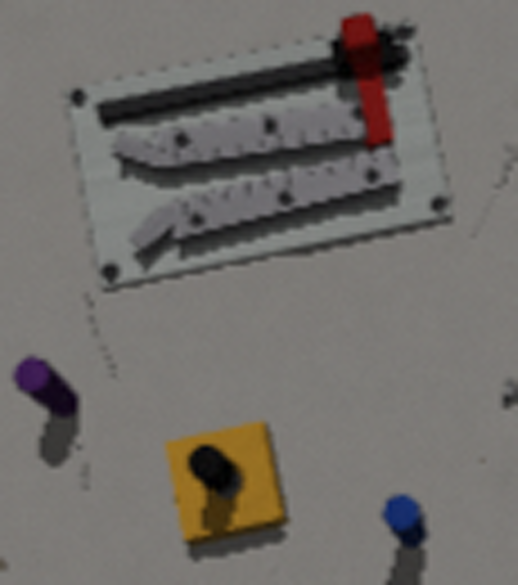

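```bash
cat >> h.py <<'E'
def tri(arm,a,b):
    (o1,d1),(o2,d2)=ray(arm,"top",a),ray(arm,"side",b)
    s=np.linalg.lstsq(np.c_[d1,-d2],o2-o1,rcond=None)[0];p,q=o1+s[0]*d1,o2+s[1]*d2
    return (p+q)/2,np.linalg.norm(p-q)
E
python3 - <<'E'
from rig import arm
from h import *
cp=lambda x,y:(175+(x+.5)/4.5-.5,175+(y+.5)/4.5-.5)
C=[plane(arm,"top",cp(*p),.006)[:2] for p in((68,92),(412,30),(452,215),(108,288))]
g=np.mean(C,0);ex=(C[1]-C[0]+C[2]-C[3])/2;ey=(C[0]-C[3]+C[1]-C[2])/2
print("gauge",g,np.linalg.norm(ex),np.linalg.norm(ey),np.degrees(np.arctan2(ex[1],ex[0])),np.degrees(np.arctan2(ey[1],ey[0]))-90)
for n,p in(("slot L",(167,192-22)),("rail",(0,0))):pass
print("knob top",plane(arm,"top",cp(356,22),.061), tri(arm,cp(358,22),(214.5,256)))
print("pin top",plane(arm,"top",cp(207,461),.086),tri(arm,cp(207,461),(341,263)))
print("hose tip",tri(arm,(170,335),(428,350)),"bend",tri(arm,(160,292),(356,338)))
print("purple",tri(arm,(183,258),(306,293)),"purple2",tri(arm,(224,324),(406,268)),"blue",tri(arm,(264,288),(359,243)))
print("slot edges", [plane(arm,"top",cp(*p),.026) for p in((178,166),(182,208),(380,143),(385,158))])
E
```

```text
gauge [0.57369394 0.29431163] 0.16602193361594816 0.09574670322653421 -78.06902702290296 -76.90303568746171
knob top [0.62314734 0.2455496  0.061     ] (array([0.62072239, 0.24418253, 0.05804401]), np.float64(0.0065166094279023165))
pin top [0.41581745 0.30381842 0.086     ] (array([0.41503506, 0.30411594, 0.08371134]), np.float64(0.002179718783780638))
hose tip (array([0.30288172, 0.41129771, 0.02390227]), np.float64(0.00530584028167865)) bend (array([0.38850063, 0.42998464, 0.04730598]), np.float64(0.003293721232361549))
purple (array([0.45379311, 0.38083218, 0.07652052]), np.float64(0.0021489909037383397)) purple2 (array([0.3243926 , 0.29567027, 0.0761863 ]), np.float64(0.0011438947257892695)) blue (array([0.39382648, 0.21895178, 0.07846443]), np.float64(0.0035644669573990447))
slot edges [array([0.56320655, 0.33020192, 0.026     ]), array([0.54305542, 0.32764976, 0.026     ]), array([0.57503388, 0.23607515, 0.026     ]), array([0.56780257, 0.23358801, 0.026     ])]
```

The stand, pin and look-alike positions are consistent in both views, and the black pin is confirmed. The slot lies about 14 mm to one side of the base centre, so I'll measure the slot directly in a view rectified at bar-top height.

```bash
python3 - <<'E'
from rig import arm
from h import *
im=cv2.imread("pics/top0.png")
a=np.radians(-77.5);ex=np.array([np.cos(a),np.sin(a)]);ey=np.array([-ex[1],ex[0]])
g0=np.array([.5737,.2943])
out=[(0,0),(760,0),(760,520),(0,520)]
src=[proj(arm,"top",[*(g0+((u-380)/4000)*ex+((260-v)/4000)*ey),.026]) for u,v in out]
H=cv2.getPerspectiveTransform(np.float32(src),np.float32(out))
w=cv2.warpPerspective(im,H,(760,520),flags=cv2.INTER_CUBIC)
w=cv2.convertScaleAbs(w,alpha=1.6)
for u in range(60,760,80): cv2.line(w,(u,0),(u,8),(0,0,255),1)
for v in range(60,520,40): cv2.line(w,(0,v),(8,v),(0,0,255),1)
cv2.imwrite("pics/rect.png",w)
E
```

```text
(no output)
```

View pics/rect.png

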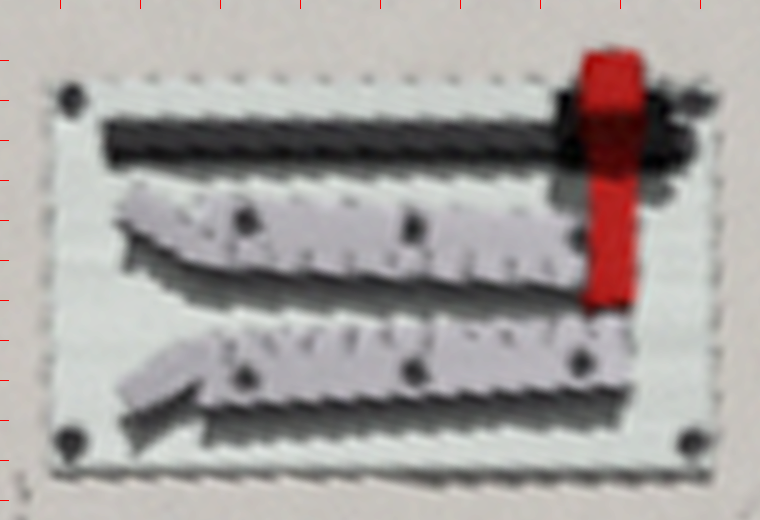

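The rectified view shows the bar ends at u≈632 (gauge x=+58), the flare corner at u≈205 (x=−50) and the midline at v≈301. That puts the gauge origin at about (0.5648, 0.2872) with yaw −77.5°. The knob gives a travel of about 11 mm, which is consistent. Next I'll approach and pick.

```bash
cat >> h.py <<'E'
A=np.radians(-77.5);EX=np.array([np.cos(A),np.sin(A),0]);EY=np.array([-EX[1],EX[0],0]);G=np.array([.5648,.2872,0])
def R(s):
    y=s*EX;z=np.array([0,0,-1.]);return np.c_[np.cross(y,z),y,z]
def gp(x,y,z): return G+x*EX+y*EY+[0,0,z]
def inG(p): d=np.array(p)-G;return np.array([d@EX,d@EY,d[2]])
E
python3 - <<'E'
from rig import arm
from h import *
P=np.array([.4155,.304,0])
for s in(1,-1):
    for p in(P+[0,0,.4],P+[0,0,.047],gp(-.072,0,.047),gp(.02,0,.047),gp(.02,.044,.3)):
        q=arm.solve_ik(p,R(s));print(s,None if q is None else np.round(q,0))
t=arm.current_ee_pos();print(arm.solve_ik(np.array(t)+[0,0,.2],arm.current_tool_rot()))
E
```

```text
1 [ 30.  12.  74.  -0.  94. 107.]
1 [ 30.  33. 102.  -0.  45. 107.]
1 [ 28.  41.  82.  -0.  57. 105.]
1 [20. 39. 86. -0. 55. 97.]
1 [19. 29. 63. -0. 89. 97.]
-1 [ 30.  12.  74.  -0.  94. -73.]
-1 [ 30.  33. 102.  -0.  45. -73.]
-1 [ 28.  41.  82.  -0.  57. -75.]
-1 [ 20.  39.  86.  -0.  55. -83.]
-1 [ 19.  29.  63.  -0.  89. -83.]
[-7.05575433e+01  2.18956360e+01  5.73751650e+01 -1.66993821e-03
  1.00790877e+02 -5.47222732e+00]
```

```bash
python3 - <<'E'
from rig import arm
from h import *
P=np.array([.4155,.304,0]);t=np.array(arm.current_ee_pos())
arm.move_l(t+[0,0,.18],feed=.3)
arm.move_to(P+[0,0,.38],R(-1)); arm.grip(.045)
arm.move_l(P+[0,0,.12],feed=.25); print(arm.current_t())
arm.move_l(P+[0,0,.047],feed=.08)
for n in("top","side"): cv2.imwrite(f"pics/g_{n}.png",arm.snapshot(n)[:,:,::-1])
print(arm.current_t(),arm.current_ee_pos(),arm.current_force())
a=cv2.imread("pics/g_top.png")[220:340,160:300];b=cv2.imread("pics/g_side.png")[180:360,270:430]
cv2.imwrite("pics/g.png",np.hstack([cv2.resize(a,(390,334)),cv2.resize(b,(390,334))]))
E
```

```text
5.975
7.1333 [0.41576474 0.30415153 0.04748116] [-0.06662405 -1.13188458  0.82702223]
```

View pics/g.png

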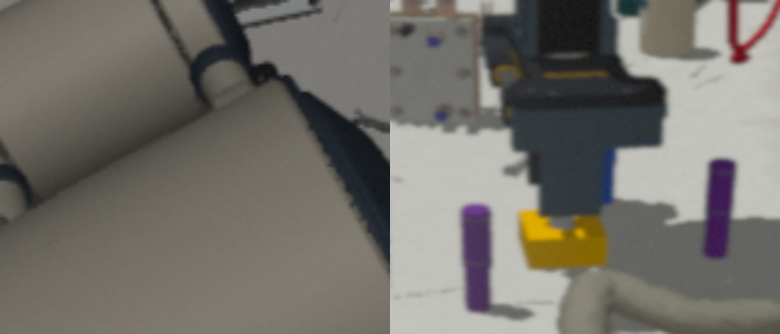

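The side view shows the pin's shank below and between the fingers, and the look-alikes untouched. Next I'll grip, lift, carry and set it down in the mouth.

```bash
python3 - <<'E'
from rig import arm
from h import *
arm.grip(0.0); w=arm.current_width(); print("w",w,arm.current_force())
assert .013<w<.019
p=np.array(arm.current_ee_pos()); arm.move_l(p+[0,0,.075],feed=.15)
print("w",arm.current_width(),arm.current_force(),arm.current_t())
z=p[2]
arm.move_l(gp(-.072,0,z+.075),feed=.2)
arm.move_l(gp(-.072,0,z+.008),feed=.15)
print(inG(arm.current_ee_pos()),arm.current_force(),arm.current_t())
cv2.imwrite("pics/m_side.png",arm.snapshot("side")[:,:,::-1]);cv2.imwrite("pics/m_top.png",arm.snapshot("top")[:,:,::-1])
b=cv2.imread("pics/m_side.png")[200:350,170:330]
cv2.imwrite("pics/m.png",cv2.resize(b,(640,600),interpolation=cv2.INTER_CUBIC))
E
```

```text
w 0.015515374849151706 [-0.23757915 -0.67201083 -0.77574532]
w 0.015012772893353874 [ 0.46278077  0.17734121 -0.50311699] 8.3417
[-7.20719276e-02  4.05052442e-05  5.56983453e-02] [-0.38880675  0.74646772 -1.07416407] 9.8083
```

View pics/m.png

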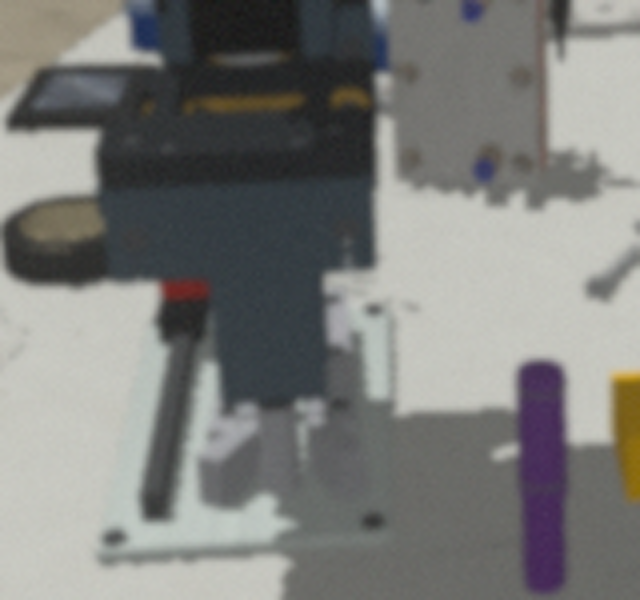

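The shank is over the mouth, centred between the flares (crop px (275,470)). I'll lower to contact, then advance with force feedback.

```bash
cat >> h.py <<'E'
def force(arm,n=3):
    f=np.mean([arm.current_force() for _ in range(n)],0);return np.array([f@EX,f@EY,f[2]])
E
python3 - <<'E'
from rig import arm
from h import *
f0=force(arm);z=inG(arm.current_ee_pos())[2]-.0062
for i in range(12):
    arm.move_l(gp(-.072,0,z),feed=.03);f=force(arm)-f0
    if f[2]>2: break
    z-=.0005
print("floor",z,f,inG(arm.current_ee_pos())); z+=.0003
x=-.072;y=0.;log=[]
while x<.0:
    step=.003 if x<-.032 else .0007
    x+=step;arm.move_l(gp(x,y,z),feed=.04);f=force(arm)-f0
    log.append((x,y,*f))
    y+=np.clip(.00008*f[1],-.0004,.0004) if abs(f[1])>1.2 else 0
    if f[0]<-3.5 or abs(f[1])>9 or arm.current_t()>25: break
for l in log[::3]+log[-3:]: print(np.round(np.array(l)*[1000,1000,1,1,1],2))
print(inG(arm.current_ee_pos()),arm.current_t(),arm.current_width())
print("drift",f0)
E
```

```text
floor 0.04665340972433854 [ 0.30907552 -0.06927954  5.08499372] [-0.07204012  0.00012333  0.04701896]
[-69.     0.     1.63   1.46   3.44]
[-60.     0.12  -0.38   0.84   4.55]
[-5.10e+01  2.40e-01 -1.44e+00 -4.00e-02  5.59e+00]
[-42.     0.24  -1.78   0.36   5.89]
[-33.     0.24  -1.73   0.61   6.04]
[-33.     0.24  -1.73   0.61   6.04]
[-30.     0.24  -1.96   1.18   6.73]
[-29.3    0.24  -3.53   0.07   5.46]
[-0.02876746  0.00028888  0.04701958] 15.7167 0.015553706994680169
drift [ 0.0880271  -0.52873403 -0.26558018]
```

The push resistance is only floor friction, because the pin is pressed down with about 6 N. I'll lift slightly and carry on.

```bash
cat > adv.py <<'E'
from rig import arm
from h import *
f0=np.array([.1,-.5,-.27])
c=inG(arm.current_ee_pos());x,y,z=-.029,.00024,.0471
log=[];why=""
while x<.03:
    x+=.0007
    arm.move_l(gp(x,y,z),feed=.04);f=force(arm)-f0
    log.append((x,y,*f))
    if f[2]>2.5: z+=.0001
    y+=np.clip(.00008*f[1],-.0004,.0004) if abs(f[1])>1.2 else 0
    if f[0]<-6: why="fx";break
    if abs(f[1])>10: why="fy";break
    if arm.current_t()>32: why="t";break
for l in log[::4]+log[-5:]: print(np.round(np.array(l)*[1000,1000,1,1,1],2))
print(why,z,inG(arm.current_ee_pos()),arm.current_t(),arm.current_width())
E
python3 adv.py
```

```text
[-28.3    0.24  -0.34   0.75   3.61]
[-25.5    0.34   0.08   0.34   0.59]
[-2.27e+01  3.40e-01  1.40e-01  2.00e-02 -7.80e-01]
[-19.9    0.34  -2.07   1.12   0.3 ]
[-21.3    0.34   1.5    0.12   0.03]
[-20.6    0.34  -0.38  -0.49  -0.51]
[-19.9    0.34  -2.07   1.12   0.3 ]
[-1.92e+01  3.40e-01 -4.34e+00 -1.00e-02  2.70e-01]
[-18.5    0.34  -6.03  -0.66  -0.49]
fx 0.047200000000000006 [-0.01876968  0.00031663  0.04722011] 19.4667 0.015501374204539604
```

The resistance starts at x ≈ −20.5 mm, where one of the candidate pins (15 mm class) is expected to wedge. Now I'll push to about 10 N, hold, and release.

```bash
python3 - <<'E'
from rig import arm
from h import *
f0=np.array([.1,-.5,-.27]);x,y,z=-.0185,.00034,.0472
while x<-.0145:
    x+=.0004;arm.move_l(gp(x,y,z),feed=.03);f=force(arm,5)-f0
    print(round(x*1000,2),np.round(f,2))
    if f[0]<-9.5: break
arm.sleep(.6);print("held",force(arm,5)-f0,inG(arm.current_ee_pos()),arm.current_t())
arm.grip(.04);print("rel",force(arm,5)-f0,arm.current_t())
p=gp(x,y,z);arm.move_l(p+[0,0,.11],feed=.15)
print(inG(arm.current_ee_pos()),arm.current_t())
cv2.imwrite("pics/w_side.png",arm.snapshot("side")[:,:,::-1])
b=cv2.imread("pics/w_side.png")[220:350,170:330]
cv2.imwrite("pics/w.png",cv2.resize(b,(720,585),interpolation=cv2.INTER_CUBIC))
E
```

```text
-18.1 [-6.87 -0.69 -0.98]
-17.7 [-7.76 -0.63 -1.87]
-17.3 [-7.95 -0.88 -1.28]
-16.9 [-8.8  -0.41 -1.17]
-16.5 [-10.14  -0.47  -0.61]
held [-10.17816949  -0.24220353  -0.7982908 ] [-0.01738547  0.00033489  0.04723966] 21.3167
rel [ 0.23534635 -0.34325091  0.26653663] 21.8833
[-0.01636778 -0.00018396  0.15637068] 22.7667
```

View pics/w.png

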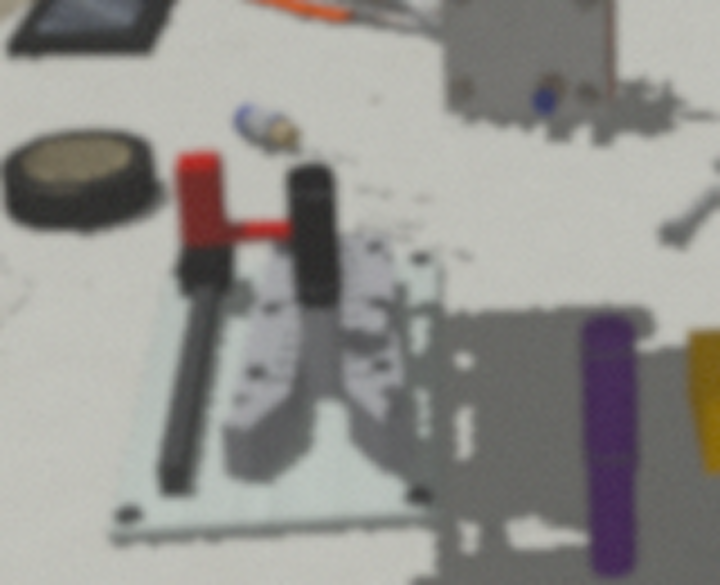

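The pin stands upright in the slot (crop px (318,240)), with the red knob at (200,200) behind it. Now the pointer: grip the knob along the slot direction and slide it until it touches.

```bash
python3 - <<'E'
from rig import arm
from h import *
arm.move_l(gp(.0533,.0445,.13),feed=.2)
arm.move_l(gp(.0533,.0445,.037),feed=.1)
print(force(arm),arm.current_t())
arm.grip(0.0);w=arm.current_width();c=inG(arm.current_ee_pos());print("w",w,c,force(arm),arm.current_t())
assert .014<w<.019
f0=force(arm,5)
x=.0533-.052; arm.move_l(gp(.0533-.02,.0445,.037),feed=.06);print(force(arm)-f0)
arm.move_l(gp(x,.0445,.037),feed=.06);f1=force(arm,5);print(x,f1-f0,arm.current_t())
E
```

```text
[0.41127538 0.27796372 0.25904173] 24.4833
w 0.015944383706631777 [0.05326836 0.04464675 0.03722663] [-0.46045139 -0.16503214  2.8636345 ] 24.975
[-0.43799753  0.39246477  2.68363465]
0.0013000000000000025 [-0.24079392  0.86012745  2.88717062] 26.1417
```

```bash
python3 - <<'E'
from rig import arm
from h import *
x=.0013;h=[]
while x>-.0075:
    x-=.0003;arm.move_l(gp(x,.0445,.037),feed=.02);f=force(arm,5);h.append((round(x*1000,2),*np.round(f,2)))
    b=np.mean([r[1] for r in h[:5]])
    if len(h)>5 and f[0]-b>1.8: break
for r in h[-16:]: print(r)
print(b,inG(arm.current_ee_pos()),arm.current_t())
E
```

```text
(1.0, np.float64(0.14), np.float64(0.79), np.float64(4.7))
(0.7, np.float64(-0.74), np.float64(0.38), np.float64(5.6))
(0.4, np.float64(0.64), np.float64(0.38), np.float64(5.73))
(0.1, np.float64(0.36), np.float64(0.81), np.float64(4.7))
(-0.2, np.float64(0.53), np.float64(0.75), np.float64(5.3))
(-0.5, np.float64(0.63), np.float64(0.39), np.float64(5.26))
(-0.8, np.float64(0.61), np.float64(1.7), np.float64(5.22))
(-1.1, np.float64(0.08), np.float64(0.77), np.float64(6.04))
(-1.4, np.float64(0.74), np.float64(0.53), np.float64(5.71))
(-1.7, np.float64(0.98), np.float64(0.94), np.float64(5.47))
(-2.0, np.float64(0.14), np.float64(0.42), np.float64(5.66))
(-2.3, np.float64(0.81), np.float64(0.82), np.float64(4.77))
(-2.6, np.float64(0.17), np.float64(0.77), np.float64(5.18))
(-2.9, np.float64(2.86), np.float64(1.27), np.float64(5.96))
0.186 [-0.00312428  0.04481588  0.03722564] 29.6417
```

There's a sharp contact at knob x ≈ −2.9, which puts the tongue face at −11 and the pin at about −18.5, as expected. I'll release, retreat and check.

```bash
python3 - <<'E'
from rig import arm
from h import *
print(force(arm,5))
arm.grip(.04);p=np.array(arm.current_ee_pos());print(inG(p),force(arm,5))
arm.move_l(p+[0,0,.13],feed=.15); arm.move_to([.42,-.1,.4],arm.current_tool_rot()); print(arm.current_t())
S,T=arm.snapshot("side"),arm.snapshot("top")
cv2.imwrite("pics/f_side.png",S[:,:,::-1]);cv2.imwrite("pics/f_top.png",T[:,:,::-1])
a=S[220:350,170:330,::-1];b=T[170:250,180:285,::-1]
cv2.imwrite("pics/f.png",np.hstack([cv2.resize(a,(400,325),interpolation=2),cv2.resize(b,(400,325),interpolation=2)]))
E
```

```text
[2.85821379 1.26994102 5.9566009 ]
[-0.00292844  0.04444887  0.03693312] [-0.43753513  0.18227672  0.05606289]
33.0333
```

View pics/f.png

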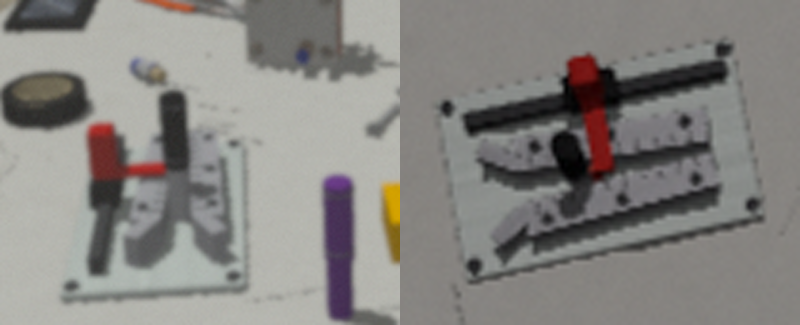

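```bash
python3 - <<'E'
from rig import arm
from h import *
T=cv2.imread("pics/f_top.png")[:,:,::-1].copy();S=cv2.imread("pics/f_side.png")[:,:,::-1].copy()
for uv in((180+163/400*105-.5,170+139/325*80-.5),): print("pin top",inG(plane(arm,"top",uv,.086)))
for c in blobs(T,(0,150,60),(6,255,255),(200,170,270,230)):
    r=cv2.minAreaRect(c);print("red",r,inG(plane(arm,"top",r[0],.061 if r[0][1]<192 else .033)))
old=cv2.imread("pics/top0.png")[:,:,::-1]
print("rack change",np.abs(T[255:300,380:445].astype(int)-old[255:300,380:445]).mean(),arm.current_t())
arm.sign_off()
E
```

```text
pin top [-0.01773755  0.00341241  0.086     ]
red ((231.5310516357422, 203.87242126464844), (15.944732666015625, 6.2284111976623535), 85.2363510131836) [-0.003092    0.01441238  0.033     ]
red ((227.5, 187.0), (6.0, 7.0), 90.0) [-0.00264732  0.04339996  0.061     ]
rack change 17.997150997150996 33.1333
the job is handed in; nothing more can be done
```

I wedged the black-gripped pin from the yellow stand in the gauge slot and brought the red pointer up to touch it. The job was handed in at about 33 s of the 54 s allowed; no verdict is reported.

**Pin:** I set it down in the mouth and slid it in under force control. Resistance began at about gauge x = −20.5 mm. I pressed it home with about 10 N, held for 0.6 s, and released it standing. It sits at about x = −18 mm. The onset of resistance corresponds to a shank of about 14 mm, which fits `pin_c`.

**Pointer:** I slid it by its knob until the force jumped by about 2.5 N at knob x ≈ −2.9 mm. That puts the tongue face at about −11 mm, touching the pin.

**Last checks:**
- **Pin top:** it measured at gauge (−17.7, +3.4) mm. The x agrees. The y offset of 3.4 mm comes from a hand-read pixel, is about two pixels, and would still be under 0.05 rad of lean.
- **Pointer:** the arm measured x = −3.1 mm and the knob x = −2.6 mm, matching the contact position.
- **Rack:** this check was inconclusive. The image difference was not small (mean 18 grey levels), probably the arm or its shadow over the rack in one of the two pictures. I did not look at a picture of it. The arm worked nowhere near the rack, and only passed high over that side of the table.

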